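# Load the nest plate into the tag jig

### The arm

A 6-joint arm with a two-finger parallel gripper is mounted at the origin on a cart in front of the work surface, level with it; the furniture and walls round the work are solid. World frame = base frame: x ahead of the robot, y to its left, z up, the work surface at z = 0. Lengths are in m, angles in degrees, forces in N, time in s.
With the tool pointing down it reaches from about 0.35 to 0.875 m from the base axis. Payload 4.2 kg.
Tool frame: the origin (TCP) lies on the front face of the gripper's body, between the roots of the fingers; the fingertips stand finger_overhang ahead of it and the grasp point (between the pads) lies 51 mm ahead of it (finger_overhang is the distance from the TCP to the fingertips, in m); z points along the fingers, y is the line along which they close (so a half turn about z gives the same grasp; the last joint's range is limited). The gripper opens to 87 mm and grips with 3 to 60 N. Pads are 19 mm wide; open, the fingers measure 117 mm over their backs; the gripper's body (75 mm by 190 mm) begins 51 mm behind the grasp point.
Start: joints at [81.795, 22.042, 0.453, 0, -68.411, -14.817], TCP at [0.244, 0.575, 0.292] pointing down, gripper open.
Joint ranges: [-179.83, 179.83], [-69.29, 118.12], [-61.27, 80.66], [-181.25, 117.63], [-171.15, -9.14], [-177.46, 177.46]. Speed limits (degrees/s): [159.86, 159.86, 180, 180, 180, 180].

### API

Orientations are given as a 3x3 rotation matrix whose columns are the frame's x, y, z axes.
In Python, from station import sense, capture, camera_model, finish_job, finger_overhang gives the robot as it stands. The module is installed in compiled form; this text tells all that it offers.
- The arm moves only by the tool jog_arm, never from a script. Its argument "rows" is a list that holds one entry, the list of rows, each a list of 4 numbers: the shift along the tool's x, y, z in m, then the turn about the tool's z in rad. A call has 1 to 20 rows; each row shifts and turns the commanded pose from where the row before left it, along the tool's axes as they then stand; what a row does not reach is not made up. A row lasts 1/8 s, in which the tool goes at most 62.5 mm and 10.7 degrees, less where a joint would pass 70% of its speed; a pose out of reach is approached as far as the arm can. A call is refused whole if a number of a shift passes 0.0625 or a number of a turn 0.188, either way. A call with a gripper value outside its range is refused whole. "claw" is the opening, from 0 (shut) to 1 (fully open), set as the call begins (left out, the last holds). The fingers move at their own pace and stop on an object; the grip force is fixed at half the most. Time passes only in rows, so rows that do not move let the fingers close. It gives the time, the measured TCP pose, the force, the opening and the grip force at its end, in the units of the state.
- sense(): the state, without advancing time (a new reading comes with each control period).
- capture(name): name is "scene" or "top"; returns the picture (420x560x3 uint8, red, green, blue); there is no depth.
- camera_model(name): a dict with "fovy" (degrees; the focal length in pixels is half the picture's height over the tangent of half this angle, whatever the lens; pixels are square), "cx", "cy" (the principal point, pixels), "eye" and "rotation" of the camera in the world. Camera axes: x right, y down, z forward; pixel columns grow to the right and rows downward; lengths in m; the calibration is good to about 2 mm. A picture is of the moment at which its call begins. camera_model takes no time and is no camera call.
- finish_job(): hands the job in; it is judged then, once.
The state is a dict: "time_s": time; "joints": joint angles; "joint_velocities": joint speeds; "effort": joint torques, N m; "tcp_pos": TCP position; "ee_rot": TCP orientation; "wrist_force": force on the tool from outside, world axes, zero at the start; "moment": the same for the moment, N m; "gripper_width": opening from 0.0 (shut) to 1.0 (fully open); "gripper_force": force on a finger pad.
Only numpy, scipy, OpenCV 4.12 (cv2) and the standard library are available. Lean on these libraries where they do the work, as an engineer would, in place of code of your own. Each camera call takes 0.05 s, during which the arm holds its last target. There are 200 camera calls.

### The job

Load the aluminium nest plate into the green jig without forcing it: with the plate tilted, feel its thin front tongue in under the jig's steel lip up to the wall, then swing the back down and press until the spring catch snaps over the back edge and the plate lies flat and fully home. Let go, and leave the tin, the blue key tag and the tally counter where they are.

Things in the scene. Friction and masses are not known exactly. Their poses are not given: they have to be found in the camera images.
- nest_plate: Loose aluminium plate with two orange-framed tag nests, 0.25 kg, flat on the desk at the start. Body 94 (x) x 90 (y) x 8 mm; at its front (-x) a tongue 26 mm long, 70 mm wide, 4 mm thick, flush with the underside; overall x -60 to +60 mm. Black grip rib on the top. Origin: centre of the underside; x points from tongue to back edge, z up out of the top.
- plate_grip (a point): Point in the black grip rib, 34 mm above and 5 mm behind (+x) the plate's origin, axes as the plate's. The rib is 14 mm thick (x), 30 mm long (y) and 32 mm tall, from 8 to 40 mm above the underside. Pinch it across its 14 mm, fingers closing along the plate's x, with the fingertips 5 to 8 mm above the plate's top.
- plate_toe (a point): Middle of the tongue's front edge, on the underside: 60 mm in front (-x) of the plate's origin. Axes as the plate's.
- plate_rear (a point): Middle of the plate's back edge, on the top side: 60 mm behind (+x) and 8 mm above the plate's origin. Axes as the plate's. The flat top between rib and back edge, 24 to 48 mm behind the origin on the middle line, is free for pressing.
- jig: Jig: grey base fixed to the desk (186 x 134 x 10 mm), and on it a green carriage with seat, steel lip, side guides and catch tower, clamped somewhere from -8 to +8 mm along the base's x. That offset differs each time and is in no reading: find the wall by touch. Origin: on the desk under the middle of the seat when the offset is 0; x points from the lip (near the robot) to the tower, z up.
- jig_seat (a point): Centre of the seat at carriage offset 0, at the seat's height, 16 mm above the desk; axes as the jig's. Below, X and Z are measured from here, X plus the offset. Seated plate: origin at X = 0 within 2 mm, Z = 0. Side guides 8 mm wide at y = +-47 mm (2 mm clear of the plate each side), X -18 to +42, flared tops up to Z 13 mm. Pressing it over 40 N is too much.
- jig_lip (a point): Middle of the lip's free edge (underside) at carriage offset 0: X = -47.5, Z = 12.7 mm. The lip, 90 mm wide and 5 mm thick, rises at 24 degrees from the front wall (face at X = -61.5) toward the seat: the gap below it is 6.5 mm high at the wall, 12.7 at the edge. The tongue slides in along the seat up to the wall with the plate tilted 26 to 31 degrees, back edge up.
- jig_tower (a point): Top middle of the green tower at carriage offset 0, Z = 42 mm. Its two cheeks have front faces at X = +62.5 and span y +-18 to +-34 mm; the catch slides between them. The plate (120 mm) swings down between wall and cheeks (124 mm apart) freely only if the tongue's end is within 3 mm of the wall; flat it does not fit behind the lip (110 mm).
- catch (a joint): Slide of the spring catch (steel nose with red tab) in m: 0 closed, grows as the nose is pushed back, at most 0.011. Nose 30 mm wide, tip at X = +55.5, underside Z 9.2; from Z 11 a ramp leans back 30 degrees off vertical up to Z 23. Spring 2.4 N at 0, 4.8 N at 6 mm. A hooked plate let go rests on the ramp, back raised 5 to 10 degrees; 5 to 15 N down behind the rib snaps it past.
- tin: Bystander: round tin, white with a blue lid, 66 mm across, 33 mm high, standing behind the jig's tower. Origin: centre of the underside.
- key_tag: Bystander: blue key tag 58 x 26 x 8 mm lying between the jig and the plate. Origin: centre of the underside.
- counter: Bystander: white hand tally counter, 59 x 53 x 32 mm, standing behind the nest plate's starting place. Origin: centre of the underside.
There are look-alikes about, which are no part of the job. Leave any pink look-alike of the jig alone.

How it is judged (in metres and radians):
On the way:
1. the tongue's end is down at the lip end of the seat while the plate is still tilted, back edge up (over 0.08 rad) (x of plate_toe in the frame of jig_seat below -0.048 m and z of plate_toe in the frame of jig_seat between -0.003 and 0.006 m and angle between nest_plate's own z axis and vertical above 0.08 rad and z of plate_rear in the frame of jig_seat above 0.015 m), for 0.1 s.
At the end, for the whole second after the job is handed in: The plate lies at rest on the seat, flat within 0.025 rad, its origin within 2 mm of the seat's height, 4 mm of its middle line and 12 mm of its centre along x (it only fits there with the tongue under the lip), and the catch is back over its rear edge, within 1.5 mm of fully closed (x of nest_plate in the frame of jig_seat between -0.012 and 0.012 m and z of nest_plate in the frame of jig_seat between -0.002 and 0.002 m and y of nest_plate in the frame of jig_seat between -0.004 and 0.004 m and angle between the z axis of nest_plate and the z axis of jig, either way round below 0.025 rad and angle between the x axis of nest_plate and the x axis of jig, either way round below 0.06 rad and angle between nest_plate's own z axis and vertical below 0.025 rad and value of joint catch below 0.0015 m and linear speed of nest_plate below 0.01 m/s); the robot touches nothing.
It fails at once if the plate is forced against the jig with more than 40 N (contact force between nest_plate and jig above 40 N).
It fails at once if the tin is moved more than 30 mm (distance of tin from where it was at the start of the episode above 0.03 m).
It fails at once if the key tag is moved more than 30 mm (distance of key_tag from where it was at the start of the episode above 0.03 m).
It fails at once if the tally counter is moved more than 30 mm (distance of counter from where it was at the start of the episode above 0.03 m).
It also fails if it takes over 64 s, if anything falls off the work surface, if the arm or the gripper's body presses on something with over 40 N, if the wrist force passes 120 N, or if a joint passes its speed limit or range.

## Working session

There is one attempt and no reset: what is moved stays moved. The work goes in short steps, Python scripts to look and compute and a tool call to move; the robot and the scene stay as the last step left them, time stands still between calls to the robot, and variables do not carry over. Pictures are saved under pics/ and viewed, at most 10 in all, crops included, and the job is handed in when it is done.

Besides the shell and the picture viewer there is one more tool, called after "Emit:" as name(argument=value, ...), one argument or row to a line, values as JSON. jog_arm: Moves the arm, as the interface text tells. Its arguments: {"type":"object","properties":{"rows":{"type":"array"},"claw":{"type":"number"}},"required":["rows"]}

```bash
mkdir -p pics
python3 - <<'E'
from station import *
import cv2
for n in("scene","top"):
    cv2.imwrite(f"pics/{n}0.png",capture(n)[:,:,::-1]); m=camera_model(n); print(n,m)
s=sense();print(s['time_s'],s['tcp_pos'],s['ee_rot'],s['wrist_force'],s['gripper_width'],finger_overhang)
E
```

```text
scene {'fovy': 43.0162314895869, 'cx': 282.58474635800707, 'cy': 214.0080662292723, 'eye': array([0.17094842, 0.77468971, 0.92410987]), 'rotation': array([[-9.01199545e-01, -2.90946654e-01,  3.21231109e-01],
       [-4.33404375e-01,  6.05267493e-01, -6.67691478e-01],
       [-1.68147280e-04, -7.40946224e-01, -6.71564342e-01]])}
top {'fovy': 44.745895212163276, 'cx': 282.9831197515921, 'cy': 208.7540855978556, 'eye': array([ 0.35378529, -0.06627298,  1.3843028 ]), 'rotation': array([[ 1.26646623e-02, -9.84594516e-01,  1.74393937e-01],
       [-9.99919583e-01, -1.25853897e-02,  1.56047924e-03],
       [ 6.58376354e-04, -1.74399675e-01, -9.84674728e-01]])}
0.1 [0.24423492 0.57486963 0.29126595] [[ 9.20297527e-01 -3.91218594e-01 -6.88077963e-04]
 [-3.91219188e-01 -9.20295646e-01 -1.86300799e-03]
 [ 9.56082151e-05  1.98371095e-03 -9.99998028e-01]] [ 0.68183212  0.32442729 -0.39062205] 0.996514872192964 0.0697
```

View pics/scene0.png

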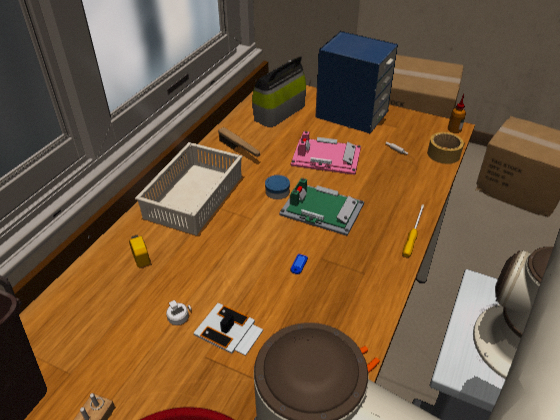

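View pics/top0.png

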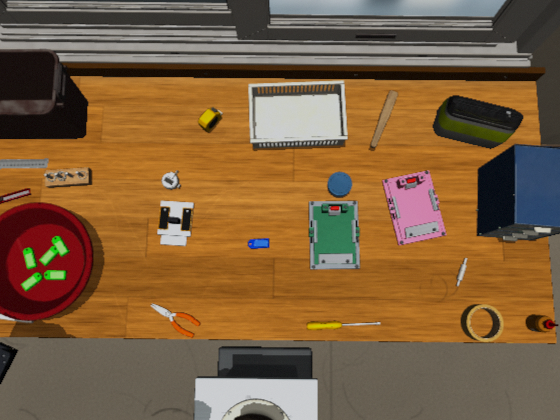

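Candidates: the green jig at top px (334,235), against the pink look-alike at (415,207). The task calls for the green one. The only plate with orange-framed nests and a black rib is at (175,222). I'll confirm both in one enlarged crop.

Run:
```python
import cv2,numpy as np
im=cv2.imread("pics/top0.png")
a=cv2.resize(im[160:260,135:215],None,fx=5,fy=5,interpolation=cv2.INTER_CUBIC)
b=cv2.resize(im[190:280,295:375],None,fx=5,fy=5,interpolation=cv2.INTER_CUBIC)
c=np.zeros((500,800,3),np.uint8);c[:,:400]=a;c[:450,400:]=b
cv2.imwrite("pics/crop1.png",c)
```

```text
(no output)
```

View pics/crop1.png

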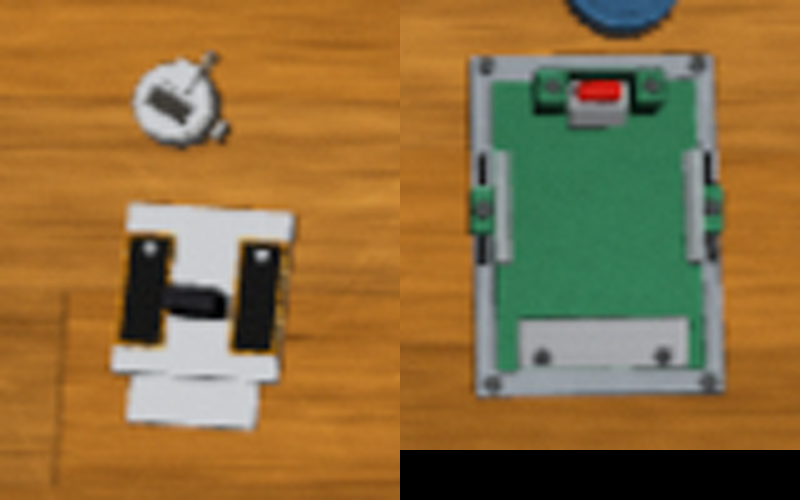

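The crop confirms both: the plate on the left (tongue toward the robot, at the bottom) and the green jig on the right (lip at the bottom, red-tab tower at the top). Next step is measuring them.

```bash
cat > h.py <<'E'
import cv2,numpy as np
from station import *
def ray(n,uv,z):
    m=camera_model(n);f=210/np.tan(np.radians(m['fovy']/2))
    d=m['rotation']@np.array([(uv[0]-m['cx'])/f,(uv[1]-m['cy'])/f,1]);e=m['eye']
    return (e+d*(z-e[2])/d[2])
def proj(n,P):
    m=camera_model(n);f=210/np.tan(np.radians(m['fovy']/2))
    c=m['rotation'].T@(np.array(P)-m['eye']);return np.array([m['cx']+f*c[0]/c[2],m['cy']+f*c[1]/c[2]])
def rect(P,Lx,Ly):  # corners BL,BR,FR,FL -> centre,yaw (x = front->back)
    P=np.array(P)[:,:2];d=P[0]+P[1]-P[2]-P[3]
    l=P[0]+P[3]-P[1]-P[2]; a1=np.arctan2(d[1],d[0]);a2=np.arctan2(-l[0],l[1])
    return P.mean(0),np.degrees([a1,a2]),np.linalg.norm(d)/2,np.linalg.norm(l)/2
E
python3 - <<'E'
from h import *
im=cv2.imread("pics/top0.png");g=cv2.cvtColor(im,6)
def sub(c,ox,oy):
    p=np.array([[[(x+.5)/5-.5+ox,(y+.5)/5-.5+oy]] for x,y in c],np.float32)
    return p[:,0],cv2.cornerSubPix(g,p.copy(),(3,3),(-1,-1),(3,30,.01))[:,0]
for nm,c,o,z in(("plate",[(128,204),(295,213),(277,382),(112,370)],(135,160),.008),("jig",[(70,57),(313,57),(324,394),(76,394)],(295,190),.010)):
    for p in sub(c,*o):
        print(nm,p.round(1).tolist(),*rect([ray("top",q,z) for q in p],0,0))
p,_=sub([(127,420),(253,429)],135,160);print("tongue",[ray("top",q,.004).round(4) for q in p])
p,_=sub([(195,302)],135,160);print("ribtop",ray("top",p[0],.040))
# jig, scene check
for X,Y in((.093,.067),(.093,-.067),(-.093,-.067),(-.093,.067)): pass
E
```

```text
plate [[160.1999969482422, 200.39999389648438], [193.60000610351562, 202.1999969482422], [190.0, 236.0], [157.0, 233.60000610351562]] [0.56827261 0.2298571 ] [-2.90499059 -2.91805605] 0.09278461542005023 0.09104275375569511
plate [[160.3000030517578, 200.39999389648438], [193.10000610351562, 202.60000610351562], [190.3000030517578, 234.6999969482422], [157.0, 233.60000610351562]] [0.56880851 0.22988381] [-2.47742421 -2.20285016] 0.09033215915408452 0.09052460557226791
jig [[308.6000061035156, 201.0], [357.20001220703125, 201.0], [359.3999938964844, 268.3999938964844], [309.79998779296875, 268.3999938964844]] [ 0.52857142 -0.20262007] [1.16715441 0.73040429] 0.18396815869802075 0.1331424049952744
jig [[308.6000061035156, 201.0], [357.20001220703125, 201.0], [359.3999938964844, 268.3999938964844], [310.79998779296875, 266.0]] [ 0.53015291 -0.20325629] [ 1.59064234 -0.63686966] 0.18083668791924534 0.13186729804822825
tongue [array([0.4979, 0.2685, 0.004 ]), array([0.4939, 0.1999, 0.004 ])]
ribtop [0.55770992 0.22697293 0.04      ]
```

Run:
```python
from h import *
c=lambda x,y:((x-400+.5)/5-.5+295,(y+.5)/5-.5+190)
for n,p,z in(("lipedge L",(518,318),.033),("lipedge R",(687,317),.033),("lipfront L",(523,368),.027),("lipfront R",(690,367),.027),("guideL in",(512,205),.029),("guideR in",(685,205),.029),
 ("cheekL",(533,70),.058),("cheekR",(665,70),.058),("cheek front",(540,95),.058),("red",(600,92),.058)):
    print(n,ray("top",c(*p),z).round(4))
# base mask fit
im=cv2.imread("pics/top0.png");h=cv2.cvtColor(im,40)
wood=((h[...,0]>5)&(h[...,0]<25)&(h[...,1]>90)).astype(np.uint8)
m=(1-wood);m[:190]=0;m[275:]=0;m[:,:300]=0;m[:,368:]=0;m[:200,:]=0
k=cv2.morphologyEx(m,cv2.MORPH_OPEN,np.ones((5,5)))
ct=max(cv2.findContours(k,0,1)[0],key=cv2.contourArea)[:,0]
W=np.array([ray("top",q,.01)[:2] for q in ct],np.float32)
print(cv2.minAreaRect(W))
def side(sel,a,b):
    q=W[sel];s=np.polyfit(q[:,a],q[:,b],1);print(len(q),np.degrees(np.arctan(s[0])),np.polyval(s,{0:.529,1:-.2026}[a]))
x,y=W.T
side((y>y.max()-.006)&(x>.46)&(x<.6),0,1);side((y<y.min()+.006)&(x>.46)&(x<.6),0,1)
side((x<x.min()+.006)&(y>-.25)&(y<-.15),1,0);side((x>x.max()-.006)&(y>-.25)&(y<-.15),1,0)
s=sense();print(s['joints'])
```

```text
lipedge L [ 0.4747 -0.1589  0.033 ]
lipedge R [ 0.4764 -0.2485  0.033 ]
lipfront L [ 0.4488 -0.162   0.027 ]
lipfront R [ 0.4504 -0.2506  0.027 ]
guideL in [ 0.5356 -0.156   0.029 ]
guideR in [ 0.5368 -0.2486  0.029 ]
cheekL [ 0.6038 -0.1651  0.058 ]
cheekR [ 0.6047 -0.2349  0.058 ]
cheek front [ 0.5904 -0.1688  0.058 ]
red [ 0.5924 -0.2005  0.058 ]
((0.5291050672531128, -0.20284688472747803), (0.1829015165567398, 0.13473980128765106), 0.7329272627830505)
51 1.863432273451478 -0.13673686722484604
51 1.7018700674764682 -0.2685083161026327
37 -0.7279068215557578 0.43764930566614496
36 -0.7329271440293063 0.6205601119068125
[ 8.17959020e+01  2.20872794e+01  3.88707774e-01 -2.55828017e-02
 -6.84127063e+01 -1.48168541e+01]
```

Emit:
jog_arm(
  rows=[
    [[0, 0, 0, 0]],
  ],
  claw=1,
)

```text
time_s: 0.22
tcp_pos: [0.2443, 0.575, 0.2916]
ee_rot: [[0.92, -0.391, -0.0], [-0.391, -0.92, -0.001], [0.0, 0.001, -1.0]]
wrist_force: [0.3, -0.1, -0.1]
gripper_width: 1.0
gripper_force: 0.0
```

Emit:
jog_arm(
  rows=[
    [[0, 0, 0, -0.117], [0, 0, 0, -0.117], [0, 0, 0, -0.117], [0.0278, 0.0274, 0, 0], [0.0278, 0.0274, 0, 0], [0.0278, 0.0274, 0, 0], [0.0278, 0.0274, 0, 0], [0.0278, 0.0274, 0, 0], [0.0278, 0.0274, 0, 0], [0.0278, 0.0274, 0, 0], [0.0278, 0.0274, 0, 0], [0.0278, 0.0274, 0, 0], [0.0278, 0.0274, 0, 0], [0.0278, 0.0274, 0, 0], [0.0278, 0.0274, 0, 0], [0, 0, 0.04, 0], [0, 0, 0.04, 0], [0, 0, 0, 0]],
  ],
  claw=1,
)

```text
time_s: 2.48
tcp_pos: [0.5593, 0.2287, 0.2089]
ee_rot: [[0.999, -0.052, -0.007], [-0.052, -0.999, -0.004], [-0.007, 0.005, -1.0]]
wrist_force: [0.0, -1.0, 0.6]
gripper_width: 1.004
gripper_force: 0.0
```

Emit:
jog_arm(
  rows=[
    [[0.001, -0.0016, 0.03, 0], [0, 0, 0.03, 0], [0, 0, 0.03, 0], [0, 0, 0.02, 0], [0, 0, 0.01, 0], [0, 0, 0.004, 0], [0, 0, 0, 0], [0, 0, 0, 0]],
  ],
)

```text
time_s: 3.48
tcp_pos: [0.5624, 0.2318, 0.0893]
ee_rot: [[0.999, -0.051, 0.002], [-0.051, -0.999, 0.001], [0.002, -0.001, -1.0]]
wrist_force: [-0.1, 0.2, -0.5]
gripper_width: 1.004
gripper_force: 0.0
```

Run:
```python
from h import *
s=sense();print(s['tcp_pos'],s['wrist_force'],s['joints'])
im=capture("scene")[:,:,::-1];cv2.imwrite("pics/s1.png",cv2.resize(im[260:380,150:310],None,fx=5,fy=5,interpolation=2))
```

```text
[0.56242375 0.23177729 0.08929304] [-0.08076064  0.16654206 -0.51607085] [ 3.76310564e+01  3.23576894e+01 -1.52984676e+01  1.56783653e-02
 -4.22349809e+01  4.94579159e+01]
```

View pics/s1.png

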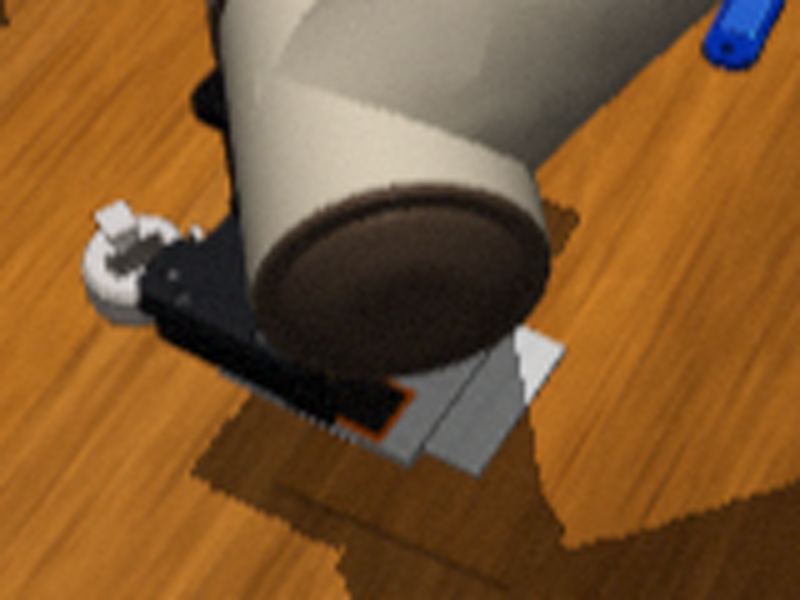

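The view shows the gripper over the plate, with the tongue at crop (500,400) clear of the fingers and nothing touched. I'll trim the position, lower the last bit and close.

Emit:
jog_arm(
  rows=[
    [[-0.002, 0.0015, 0.004, 0], [0, 0, 0, 0], [0, 0, 0, 0]],
  ],
)

```text
time_s: 3.9
tcp_pos: [0.5599, 0.23, 0.0842]
ee_rot: [[0.999, -0.051, 0.0], [-0.051, -0.999, -0.0], [0.0, 0.0, -1.0]]
wrist_force: [-0.5, 0.6, -0.2]
gripper_width: 1.003
gripper_force: 0.0
```

Emit:
jog_arm(
  rows=[
    [[0, 0, 0, 0], [0, 0, 0, 0], [0, 0, 0, 0], [0, 0, 0, 0], [0, 0, 0, 0], [0, 0, 0, 0]],
  ],
  claw=0,
)

```text
time_s: 4.65
tcp_pos: [0.5599, 0.23, 0.0842]
ee_rot: [[0.999, -0.051, -0.0], [-0.051, -0.999, -0.0], [-0.0, 0.0, -1.0]]
wrist_force: [0.8, 0.5, 0.2]
gripper_width: 0.403
gripper_force: 0.0
```

Emit:
jog_arm(
  rows=[
    [[0, 0, 0, 0], [0, 0, 0, 0], [0, 0, 0, 0], [0, 0, 0, 0]],
  ],
)

```text
time_s: 5.15
tcp_pos: [0.5599, 0.2301, 0.0843]
ee_rot: [[0.999, -0.051, 0.0], [-0.051, -0.999, 0.0], [0.0, -0.0, -1.0]]
wrist_force: [0.3, 1.1, 0.1]
gripper_width: 0.34
gripper_force: 30.0
```

Emit:
jog_arm(
  rows=[
    [[0, 0, -0.01, 0], [0, 0, -0.02, 0], [0, 0, -0.03, 0], [0, 0, -0.03, -0.073], [-0.0006, 0.036, 0, 0], [-0.0006, 0.036, 0, 0], [-0.0006, 0.036, 0, 0], [-0.0006, 0.036, 0, 0], [-0.0006, 0.036, 0, 0], [-0.0006, 0.036, 0, 0], [-0.0006, 0.036, 0, 0], [-0.0006, 0.036, 0, 0], [-0.0006, 0.036, 0, 0], [-0.0006, 0.036, 0, 0], [-0.0006, 0.036, 0, 0], [-0.0006, 0.036, 0, 0], [0, 0, 0, 0], [0, 0, 0, 0]],
  ],
)

```text
time_s: 7.4
tcp_pos: [0.5618, -0.2018, 0.1742]
ee_rot: [[1.0, 0.022, -0.001], [0.022, -1.0, 0.0], [-0.001, -0.0, -1.0]]
wrist_force: [0.7, 0.2, -2.7]
gripper_width: 0.34
gripper_force: 30.0
```

Run:
```python
from h import *
s=sense();print(s['tcp_pos'],s['wrist_force'],s['moment'],s['gripper_width'],s['ee_rot'][0])
P=[]
for n in("scene","top"):
    im=cv2.imread(f"pics/{n}0.png");b,g,r=[im[...,i].astype(int) for i in range(3)]
    m=((r>120)&(g<70)&(b<70)).astype(np.uint8)
    no,l,st,ct=cv2.connectedComponentsWithStats(m)
    print(n,[(st[i][:5].tolist(),ct[i].round(1).tolist()) for i in range(1,no) if st[i][4]>8])
im=capture("scene")[:,:,::-1];cv2.imwrite("pics/s2.png",cv2.resize(im[130:270,230:390],None,fx=4,fy=4,interpolation=2))
```

```text
[ 0.56183526 -0.20182808  0.17418098] [ 0.689011    0.21056585 -2.73179007] [ 0.00956009 -0.01691528 -0.00473345] 0.340053013433649 [ 9.99765999e-01  2.16216087e-02 -6.72627067e-04]
scene [([303, 138, 3, 4, 11], [304.0, 139.4]), ([297, 186, 5, 6, 17], [299.1, 188.2]), ([361, 349, 7, 4, 10], [364.4, 350.8]), ([367, 358, 9, 11, 22], [370.5, 362.4]), ([368, 360, 12, 12, 28], [373.4, 366.0])]
top [([407, 178, 9, 5, 32], [411.0, 180.1]), ([0, 204, 38, 16, 92], [18.5, 209.2]), ([41, 204, 49, 84, 270], [75.3, 238.2]), ([330, 206, 9, 4, 33], [334.4, 207.5]), ([8, 225, 75, 76, 3128], [45.3, 262.0]), ([76, 287, 4, 5, 10], [77.8, 289.3]), ([27, 293, 49, 26, 150], [53.7, 308.7]), ([10, 313, 14, 6, 31], [17.3, 315.6]), ([177, 312, 23, 13, 31], [189.4, 316.4]), ([546, 320, 8, 9, 27], [549.2, 323.9]), ([179, 326, 15, 9, 21], [185.4, 329.9])]
```

View pics/s2.png

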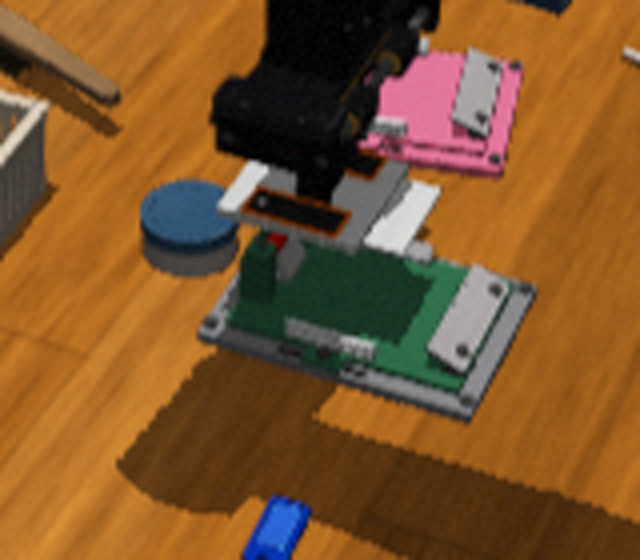

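The plate is held flat at crop (320,205), with its rear over the green tower at (260,265). The tin at (190,225) is well clear. I'll check the tab height with two views.

Run:
```python
from h import *
for z in(.05,.055,.06,.065,.07,.075,.08):print(z,ray("scene",(299.1,188.2),z)[:2].round(4),ray("top",(334.4,207.5),z)[:2].round(4))
```

```text
0.05 [ 0.5936 -0.2022] [ 0.5952 -0.2007]
0.055 [ 0.5912 -0.1966] [ 0.5943 -0.2002]
0.06 [ 0.5888 -0.191 ] [ 0.5934 -0.1997]
0.065 [ 0.5864 -0.1854] [ 0.5925 -0.1992]
0.07 [ 0.584  -0.1799] [ 0.5916 -0.1987]
0.075 [ 0.5815 -0.1743] [ 0.5907 -0.1982]
0.08 [ 0.5791 -0.1687] [ 0.5898 -0.1977]
```

Emit:
jog_arm(
  rows=[
    [[0, 0, 0.012, 0], [0, 0, 0.012, 0], [0, 0, 0.006, 0], [0, 0, 0.002, 0], [0, 0, 0.001, 0], [0, 0, 0, 0]],
  ],
)

```text
time_s: 8.2
tcp_pos: [0.5622, -0.202, 0.1421]
ee_rot: [[1.0, 0.022, 0.0], [0.022, -1.0, -0.0], [0.0, 0.0, -1.0]]
wrist_force: [-2.9, 1.8, 3.7]
gripper_width: 0.343
gripper_force: 30.0
```

Emit:
jog_arm(
  rows=[
    [[0, 0, 0.001, 0], [0, 0, 0.001, 0], [0, 0, 0, 0]],
  ],
)

```text
time_s: 8.57
tcp_pos: [0.5622, -0.202, 0.1419]
ee_rot: [[1.0, 0.023, 0.001], [0.023, -1.0, -0.0], [0.001, 0.001, -1.0]]
wrist_force: [-6.8, 3.7, 13.5]
gripper_width: 0.342
gripper_force: 30.0
```

Emit:
jog_arm(
  rows=[
    [[0, 0, -0.006, 0], [-0.012, 0, 0, 0], [0, 0, 0.003, 0], [0, 0, 0.002, 0], [0, 0, 0.001, 0], [0, 0, 0, 0]],
  ],
)

```text
time_s: 9.32
tcp_pos: [0.5488, -0.2026, 0.1401]
ee_rot: [[1.0, 0.022, -0.003], [0.022, -1.0, -0.0], [-0.003, 0.0, -1.0]]
wrist_force: [-6.6, 0.8, 8.2]
gripper_width: 0.343
gripper_force: 30.0
```

Emit:
jog_arm(
  rows=[
    [[0, 0, 0.001, 0], [0, 0, 0.001, 0], [0, 0, 0, 0]],
  ],
)

```text
time_s: 9.7
tcp_pos: [0.5488, -0.2027, 0.1382]
ee_rot: [[1.0, 0.022, -0.003], [0.022, -1.0, -0.001], [-0.003, 0.001, -1.0]]
wrist_force: [-6.5, -0.1, 8.8]
gripper_width: 0.344
gripper_force: 30.0
```

Emit:
jog_arm(
  rows=[
    [[0, 0, 0.001, 0], [0, 0, 0.001, 0], [0, 0, 0.001, 0], [0, 0, 0.001, 0], [0, 0, 0.001, 0], [0, 0, 0, 0]],
  ],
)

```text
time_s: 10.45
tcp_pos: [0.5475, -0.2028, 0.1326]
ee_rot: [[1.0, 0.022, -0.007], [0.022, -1.0, -0.0], [-0.007, -0.0, -1.0]]
wrist_force: [-8.1, 0.3, 8.1]
gripper_width: 0.344
gripper_force: 30.0
```

Emit:
jog_arm(
  rows=[
    [[0, 0, 0.001, 0], [0, 0, 0.001, 0], [0, 0, 0.001, 0], [0, 0, 0.001, 0], [0, 0, 0, 0]],
  ],
)

```text
time_s: 11.08
tcp_pos: [0.547, -0.2028, 0.1281]
ee_rot: [[1.0, 0.022, -0.008], [0.022, -1.0, 0.0], [-0.008, -0.0, -1.0]]
wrist_force: [-8.6, -0.8, 6.8]
gripper_width: 0.345
gripper_force: 30.0
```

Run:
```python
from h import *
s=sense();print(s['tcp_pos'],s['wrist_force'],s['moment'],s['gripper_width'])
im=capture("scene")[:,:,::-1];cv2.imwrite("pics/s3.png",cv2.resize(im[130:270,230:390],None,fx=4,fy=4,interpolation=2))
```

```text
[ 0.54699176 -0.20282067  0.12814665] [-8.62694489 -0.75558954  6.77598484] [-0.20370636  2.29786766  0.03874765] 0.34525155044570754
```

View pics/s3.png

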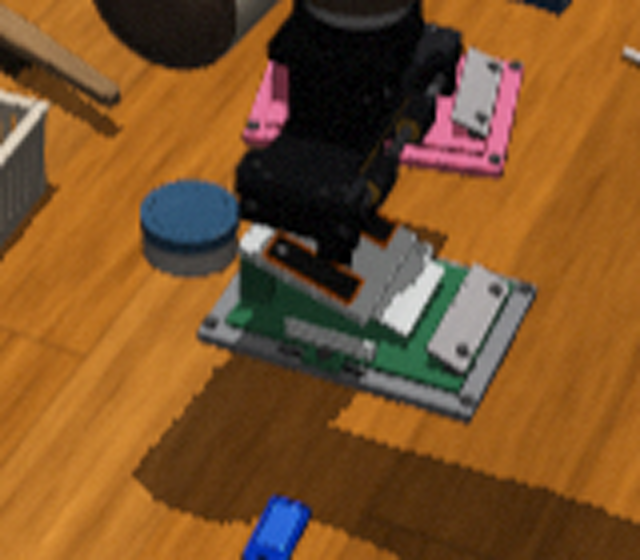

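The plate is pivoting in the grip: its back rests up on the tower at crop (255,240), with the tongue down at (415,295), roughly 21 degrees. I'll shift for the last few degrees.

Emit:
jog_arm(
  rows=[
    [[0, 0, -0.006, 0], [0, 0, -0.006, 0], [0.01, 0, 0, 0], [0, 0, 0, 0], [0, 0, 0, 0]],
  ],
)

```text
time_s: 11.75
tcp_pos: [0.5602, -0.2019, 0.1397]
ee_rot: [[1.0, 0.022, -0.001], [0.022, -1.0, 0.0], [-0.001, -0.0, -1.0]]
wrist_force: [-0.1, 0.6, -2.5]
gripper_width: 0.342
gripper_force: 30.0
```

Emit:
jog_arm(
  rows=[
    [[0, 0, 0.003, 0], [0, 0, 0.002, 0], [0, 0, 0.001, 0], [0, 0, 0, 0]],
  ],
)

```text
time_s: 12.25
tcp_pos: [0.5602, -0.202, 0.1341]
ee_rot: [[1.0, 0.022, -0.0], [0.022, -1.0, 0.0], [-0.0, -0.0, -1.0]]
wrist_force: [-1.0, -0.8, -2.3]
gripper_width: 0.34
gripper_force: 30.0
```

Emit:
jog_arm(
  rows=[
    [[0, 0, 0.001, 0], [0, 0, 0.001, 0], [0, 0, 0, 0]],
  ],
)

```text
time_s: 12.62
tcp_pos: [0.5604, -0.2021, 0.133]
ee_rot: [[1.0, 0.022, 0.001], [0.022, -1.0, -0.0], [0.001, 0.0, -1.0]]
wrist_force: [-2.3, 1.5, 2.4]
gripper_width: 0.341
gripper_force: 30.0
```

Emit:
jog_arm(
  rows=[
    [[0, 0, 0.001, 0], [0, 0, 0.001, 0], [0, 0, 0, 0]],
  ],
)

```text
time_s: 13.0
tcp_pos: [0.5603, -0.2021, 0.1324]
ee_rot: [[1.0, 0.023, 0.001], [0.023, -1.0, -0.001], [0.001, 0.001, -1.0]]
wrist_force: [-6.1, 1.6, 10.5]
gripper_width: 0.34
gripper_force: 30.0
```

Emit:
jog_arm(
  rows=[
    [[0, 0, 0.001, 0], [0, 0, 0, 0], [0, 0, 0, 0]],
  ],
)

```text
time_s: 13.38
tcp_pos: [0.56, -0.2022, 0.1315]
ee_rot: [[1.0, 0.023, 0.0], [0.023, -1.0, -0.001], [0.0, 0.001, -1.0]]
wrist_force: [-6.2, 2.3, 10.8]
gripper_width: 0.341
gripper_force: 30.0
```

Emit:
jog_arm(
  rows=[
    [[0, 0, 0.001, 0], [0, 0, 0, 0], [0, 0, 0, 0]],
  ],
)

```text
time_s: 13.75
tcp_pos: [0.5597, -0.2021, 0.1303]
ee_rot: [[1.0, 0.023, -0.001], [0.023, -1.0, -0.001], [-0.001, 0.0, -1.0]]
wrist_force: [-6.9, 2.9, 11.0]
gripper_width: 0.342
gripper_force: 30.0
```

Emit:
jog_arm(
  rows=[
    [[0, 0, -0.006, 0], [0, 0, -0.008, 0], [0, 0, -0.008, 0], [0, 0, 0, 0], [0, 0, 0, 0]],
  ],
)

```text
time_s: 14.38
tcp_pos: [0.5601, -0.202, 0.15]
ee_rot: [[1.0, 0.022, -0.0], [0.022, -1.0, 0.0], [-0.0, -0.0, -1.0]]
wrist_force: [-0.1, -0.1, -2.6]
gripper_width: 0.34
gripper_force: 30.0
```

Run:
```python
from h import *
s=sense();print(s['tcp_pos'],s['wrist_force'])
im=capture("scene")[:,:,::-1];cv2.imwrite("pics/raw4.png",im);cv2.imwrite("pics/s4.png",cv2.resize(im[165:240,280:360],None,fx=8,fy=8,interpolation=2))
```

```text
[ 0.5600953  -0.20199109  0.14998021] [-0.05949743 -0.09502255 -2.55595965]
```

View pics/s4.png

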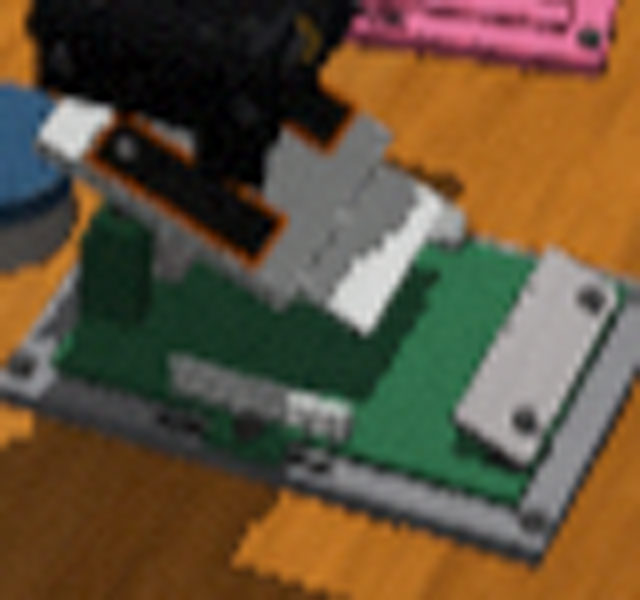

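The tilted plate is clear of the jig. Its back-left corner is at crop (40,140), the body's front-left corner at (272,295) and the tongue's front-left corner at (362,332). I'll work out the angle from rays on the plate's side plane.

Run:
```python
from h import *
s=sense();R=s['ee_rot'];t=s['tcp_pos'];m=camera_model("scene");f=210/np.tan(np.radians(m['fovy']/2))
def hit(c,yy):
    u,v=(c[0]+.5)/8-.5+280,(c[1]+.5)/8-.5+165
    d=m['rotation']@np.array([(u-m['cx'])/f,(v-m['cy'])/f,1]);n=-R[:,1];k=(yy-(m['eye']-t)@n)/(d@n)
    p=R.T@(m['eye']+k*d-t);return np.array([p[0],-p[2]-0])*1e3
P={k:hit(*v) for k,v in dict(back=((40,140),.045),front=((272,295),.045),toe=((362,332),.035)).items()}
print(P);b,fr=P['back'],P['front'];print(np.degrees(np.arctan2(b[1]-fr[1],b[0]-fr[0])),np.hypot(*(b-fr)))
pv=np.array([0,-50.8])
for th in(25,27,29,31):
    c,q=np.cos(np.radians(th)),np.sin(np.radians(th));g=lambda x,z:(pv+[x*c-z*q,x*q+z*c]).round(1)
    print(th,g(55,-26),g(-39,-26),g(-65,-30),g(-65,-34))
```

```text
{'back': array([ 54.17081373, -52.78217303]), 'front': array([-24.58538541, -88.05072697]), 'toe': array([ -51.26456426, -101.60920771])}
24.123761115016883 86.29258252497138
25 [ 60.8 -51.1] [-24.4 -90.8] [ -46.2 -105.5] [ -44.5 -109.1]
27 [ 60.8 -49. ] [-22.9 -91.7] [ -44.3 -107. ] [ -42.5 -110.6]
29 [ 60.7 -46.9] [-21.5 -92.4] [ -42.3 -108.6] [ -40.4 -112. ]
31 [ 60.5 -44.8] [-20.  -93.2] [ -40.3 -110. ] [ -38.2 -113.4]
```

Emit:
jog_arm(
  rows=[
    [[-0.011, 0, 0, 0], [-0.011, 0, 0, 0], [-0.011, 0, 0, 0], [0, 0, 0.01, 0], [0, 0, 0.008, 0], [0, 0, 0.002, 0], [0, 0, 0, 0]],
  ],
)

```text
time_s: 15.3
tcp_pos: [0.5265, -0.2026, 0.1292]
ee_rot: [[1.0, 0.022, -0.003], [0.022, -1.0, 0.001], [-0.003, -0.001, -1.0]]
wrist_force: [-0.9, -0.2, -3.6]
gripper_width: 0.338
gripper_force: 30.0
```

Emit:
jog_arm(
  rows=[
    [[0, 0, 0.001, 0], [0, 0, 0.001, 0], [0, 0, 0, 0]],
  ],
)

```text
time_s: 15.68
tcp_pos: [0.5271, -0.2028, 0.1282]
ee_rot: [[1.0, 0.022, -0.0], [0.022, -1.0, 0.0], [-0.0, -0.0, -1.0]]
wrist_force: [0.2, 0.6, -1.3]
gripper_width: 0.342
gripper_force: 30.0
```

Emit:
jog_arm(
  rows=[
    [[0, 0, 0.0005, 0], [0, 0, 0, 0]],
  ],
)

```text
time_s: 15.92
tcp_pos: [0.5273, -0.2028, 0.1278]
ee_rot: [[1.0, 0.022, 0.0], [0.022, -1.0, -0.0], [0.0, 0.0, -1.0]]
wrist_force: [-0.8, -0.5, -3.0]
gripper_width: 0.343
gripper_force: 30.0
```

Emit:
jog_arm(
  rows=[
    [[0, 0, 0.0005, 0], [0, 0, 0, 0]],
  ],
)

```text
time_s: 16.18
tcp_pos: [0.5273, -0.2028, 0.1272]
ee_rot: [[1.0, 0.022, -0.0], [0.022, -1.0, 0.0], [-0.0, -0.0, -1.0]]
wrist_force: [0.6, -0.3, -3.4]
gripper_width: 0.342
gripper_force: 30.0
```

```bash
python3 -c "
from station import *
s=sense();print(s['tcp_pos'],s['wrist_force'],s['moment'])"
```

```text
[ 0.52725526 -0.20276956  0.12722394] [ 0.55040929 -0.31288083 -3.41223053] [-0.10743192  0.09436042 -0.03637105]
```

Emit:
jog_arm(
  rows=[
    [[0, 0, 0.0007, 0], [0, 0, 0, 0]],
  ],
)

```text
time_s: 16.42
tcp_pos: [0.5272, -0.2028, 0.1265]
ee_rot: [[1.0, 0.022, -0.0], [0.022, -1.0, 0.0], [-0.0, -0.0, -1.0]]
wrist_force: [-0.3, 0.2, -2.3]
gripper_width: 0.341
gripper_force: 30.0
```

Emit:
jog_arm(
  rows=[
    [[0, 0, 0.0007, 0], [0, 0, 0, 0]],
  ],
)

```text
time_s: 16.68
tcp_pos: [0.5272, -0.2028, 0.1258]
ee_rot: [[1.0, 0.022, -0.0], [0.022, -1.0, -0.0], [-0.0, -0.0, -1.0]]
wrist_force: [0.6, 0.3, -1.8]
gripper_width: 0.343
gripper_force: 30.0
```

Emit:
jog_arm(
  rows=[
    [[0, 0, 0.0007, 0], [0, 0, 0, 0]],
  ],
)

```text
time_s: 16.92
tcp_pos: [0.5272, -0.2028, 0.1251]
ee_rot: [[1.0, 0.022, -0.0], [0.022, -1.0, 0.0], [-0.0, -0.0, -1.0]]
wrist_force: [0.4, 0.0, -2.5]
gripper_width: 0.342
gripper_force: 30.0
```

Emit:
jog_arm(
  rows=[
    [[0, 0, 0.0007, 0], [0, 0, 0, 0]],
  ],
)

```text
time_s: 17.18
tcp_pos: [0.5272, -0.2028, 0.1244]
ee_rot: [[1.0, 0.022, -0.0], [0.022, -1.0, 0.0], [-0.0, -0.0, -1.0]]
wrist_force: [-1.0, 1.1, -2.7]
gripper_width: 0.341
gripper_force: 30.0
```

Emit:
jog_arm(
  rows=[
    [[0, 0, 0.0007, 0], [0, 0, 0, 0]],
  ],
)

```text
time_s: 17.42
tcp_pos: [0.5272, -0.2028, 0.1237]
ee_rot: [[1.0, 0.022, -0.0], [0.022, -1.0, 0.0], [-0.0, -0.0, -1.0]]
wrist_force: [0.5, -0.6, -3.1]
gripper_width: 0.343
gripper_force: 30.0
```

Emit:
jog_arm(
  rows=[
    [[0, 0, 0.0007, 0], [0, 0, 0, 0]],
  ],
)

```text
time_s: 17.68
tcp_pos: [0.5272, -0.2028, 0.123]
ee_rot: [[1.0, 0.022, -0.0], [0.022, -1.0, 0.0], [-0.0, -0.0, -1.0]]
wrist_force: [-0.4, 0.4, -2.9]
gripper_width: 0.345
gripper_force: 30.0
```

Emit:
jog_arm(
  rows=[
    [[0, 0, 0.001, 0], [0, 0, 0, 0]],
  ],
)

```text
time_s: 17.92
tcp_pos: [0.5272, -0.2028, 0.122]
ee_rot: [[1.0, 0.022, -0.0], [0.022, -1.0, 0.0], [-0.0, -0.0, -1.0]]
wrist_force: [-0.2, -0.1, -3.1]
gripper_width: 0.342
gripper_force: 30.0
```

Emit:
jog_arm(
  rows=[
    [[0, 0, 0.001, 0], [0, 0, 0, 0]],
  ],
)

```text
time_s: 18.18
tcp_pos: [0.5275, -0.2028, 0.1215]
ee_rot: [[1.0, 0.022, 0.0], [0.022, -1.0, -0.0], [0.0, 0.0, -1.0]]
wrist_force: [-0.5, 0.4, 0.3]
gripper_width: 0.345
gripper_force: 30.0
```

Emit:
jog_arm(
  rows=[
    [[0, 0, 0.001, 0], [0, 0, 0, 0]],
  ],
)

```text
time_s: 18.42
tcp_pos: [0.528, -0.2028, 0.1208]
ee_rot: [[1.0, 0.023, 0.002], [0.023, -1.0, -0.0], [0.002, 0.0, -1.0]]
wrist_force: [1.1, -0.2, 3.4]
gripper_width: 0.341
gripper_force: 30.0
```

Contact at TCP z≈.1216 means the tilt is only about 22 degrees; the tower face is further back than I assumed. I'll go back for about 6 degrees more.

Emit:
jog_arm(
  rows=[
    [[0, 0, -0.01, 0], [0, 0, -0.01, 0], [0, 0, -0.01, 0], [0.012, 0, 0, 0], [0.012, 0, 0, 0], [0.014, 0, 0, 0], [0, 0, 0.01, 0], [0, 0, 0.005, 0], [0, 0, 0.002, 0], [0, 0, 0, 0], [0, 0, 0, 0]],
  ],
)

```text
time_s: 19.8
tcp_pos: [0.5654, -0.202, 0.1334]
ee_rot: [[1.0, 0.022, 0.001], [0.022, -1.0, -0.0], [0.001, 0.0, -1.0]]
wrist_force: [0.3, -0.6, -1.8]
gripper_width: 0.34
gripper_force: 30.0
```

Emit:
jog_arm(
  rows=[
    [[0, 0, 0.001, 0], [0, 0, 0, 0]],
  ],
)

```text
time_s: 20.05
tcp_pos: [0.5655, -0.202, 0.1326]
ee_rot: [[1.0, 0.022, 0.001], [0.022, -1.0, -0.0], [0.001, 0.0, -1.0]]
wrist_force: [0.0, -0.1, 0.0]
gripper_width: 0.345
gripper_force: 30.0
```

Emit:
jog_arm(
  rows=[
    [[0, 0, 0.001, 0], [0, 0, 0, 0]],
  ],
)

```text
time_s: 20.3
tcp_pos: [0.5656, -0.202, 0.1323]
ee_rot: [[1.0, 0.023, 0.001], [0.023, -1.0, -0.001], [0.001, 0.001, -1.0]]
wrist_force: [-2.5, 1.2, 4.2]
gripper_width: 0.342
gripper_force: 30.0
```

Emit:
jog_arm(
  rows=[
    [[0, 0, 0.001, 0], [0, 0, 0, 0]],
  ],
)

```text
time_s: 20.55
tcp_pos: [0.5655, -0.202, 0.1321]
ee_rot: [[1.0, 0.023, 0.001], [0.023, -1.0, -0.001], [0.001, 0.001, -1.0]]
wrist_force: [-4.2, 2.1, 9.0]
gripper_width: 0.341
gripper_force: 30.0
```

Emit:
jog_arm(
  rows=[
    [[0, 0, 0.001, 0], [0, 0, 0, 0]],
  ],
)

```text
time_s: 20.8
tcp_pos: [0.5655, -0.202, 0.132]
ee_rot: [[1.0, 0.023, 0.002], [0.023, -1.0, -0.001], [0.002, 0.001, -1.0]]
wrist_force: [-6.7, 2.4, 13.8]
gripper_width: 0.339
gripper_force: 30.0
```

Emit:
jog_arm(
  rows=[
    [[0, 0, 0.001, 0], [0, 0, 0, 0], [0, 0, 0, 0]],
  ],
)

```text
time_s: 21.18
tcp_pos: [0.5653, -0.202, 0.1313]
ee_rot: [[1.0, 0.023, 0.001], [0.023, -1.0, -0.001], [0.001, 0.001, -1.0]]
wrist_force: [-5.1, 2.1, 14.9]
gripper_width: 0.343
gripper_force: 30.0
```

Emit:
jog_arm(
  rows=[
    [[0, 0, 0.001, 0], [0, 0, 0.0005, 0], [0, 0, 0, 0]],
  ],
)

```text
time_s: 21.55
tcp_pos: [0.565, -0.202, 0.1298]
ee_rot: [[1.0, 0.023, 0.0], [0.023, -1.0, -0.001], [0.0, 0.001, -1.0]]
wrist_force: [-7.0, 3.3, 16.0]
gripper_width: 0.339
gripper_force: 30.8
```

Emit:
jog_arm(
  rows=[
    [[0, 0, -0.004, 0], [0, 0, -0.008, 0], [0, 0, -0.01, 0], [0, 0, 0, 0], [0, 0, 0, 0]],
  ],
)

```text
time_s: 22.18
tcp_pos: [0.5651, -0.2019, 0.1483]
ee_rot: [[1.0, 0.022, -0.0], [0.022, -1.0, 0.0], [-0.0, -0.0, -1.0]]
wrist_force: [-0.7, 0.1, -1.7]
gripper_width: 0.345
gripper_force: 30.6
```

Run:
```python
from h import *
s=sense();print(s['tcp_pos'],s['wrist_force'])
im=capture("scene")[:,:,::-1];cv2.imwrite("pics/raw5.png",im);cv2.imwrite("pics/s5.png",cv2.resize(im[160:220,270:350],None,fx=10,fy=10,interpolation=2))
```

```text
[ 0.56514889 -0.20186622  0.14826588] [-0.67075763  0.09753082 -1.65672491]
```

View pics/s5.png

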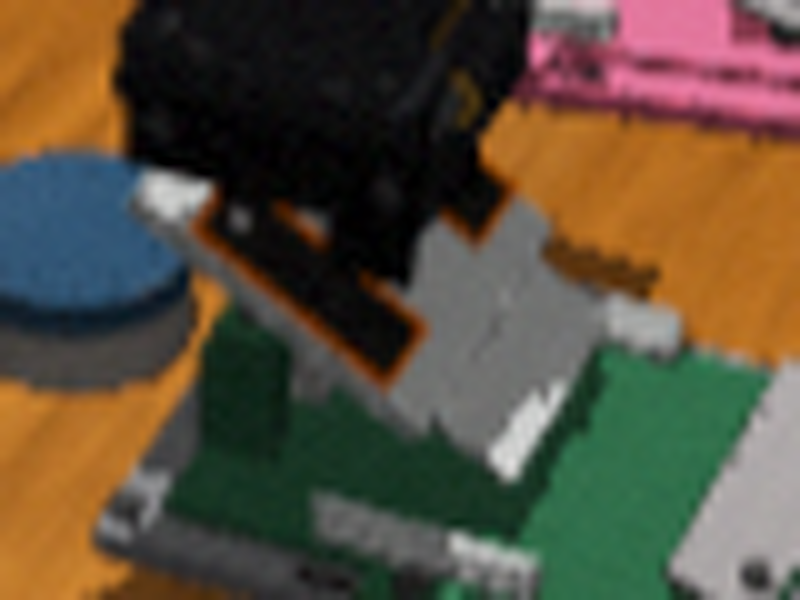

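The tilt is steeper now: back-left corner at crop (137,195), nest outer edge from (195,228) to (386,385), tongue front-left corner at (510,478).

Run:
```python
from h import *
s=sense();R=s['ee_rot'];m=camera_model("scene");f=210/np.tan(np.radians(m['fovy']/2))
def hit(c,yy,sc,o,t):
    u,v=(c[0]+.5)/sc-.5+o[0],(c[1]+.5)/sc-.5+o[1]
    d=m['rotation']@np.array([(u-m['cx'])/f,(v-m['cy'])/f,1]);n=-R[:,1];k=(yy-(m['eye']-t)@n)/(d@n)
    p=R.T@(m['eye']+k*d-t);return np.array([p[0],-p[2]])*1e3
an=lambda a,b:np.degrees(np.arctan2(a[1]-b[1],a[0]-b[0])).round(1)
for nm,sc,o,t,b,n1,n2,toe in(("old",8,(280,165),np.array([.5601,-.202,.15]),(40,140),(92,155),(253,265),(362,332)),
  ("new",10,(270,160),s['tcp_pos'],(137,195),(195,228),(386,385),(510,478))):
    B=hit(b,.045,sc,o,t);T=hit(toe,.035,sc,o,t)
    for y in(.038,.041):
        N1,N2=hit(n1,y,sc,o,t),hit(n2,y,sc,o,t);print(nm,"nest",an(N1,N2),np.hypot(*(N1-N2)))
    print(B,T,"back-toe",an(B,T),np.hypot(*(B-T)), "true back-toe dist",np.hypot(120,4),"bias deg 1.9")
```

```text
old nest 25.0 60.53023999730469
old nest 25.0 60.33853129141709
[ 54.11228595 -52.9149597 ] [ -51.32209926 -101.74699827] back-toe 24.9 116.19370711949087 true back-toe dist 120.06664815842908 bias deg 1.9
new nest 32.0 61.762657663662985
new nest 32.0 61.567045460582264
[ 52.73939438 -42.71752012] [ -45.30343009 -108.14095254] back-toe 33.7 117.8669628845402 true back-toe dist 120.06664815842908 bias deg 1.9
```

Tilt is about 31 degrees, slightly over. Pressing the toe gently on the open seat will bring it down to about 28.5.

Emit:
jog_arm(
  rows=[
    [[-0.013, 0, 0, 0], [-0.013, 0, 0, 0], [-0.01, 0, 0, 0], [0, 0, 0.01, 0], [0, 0, 0.006, 0], [0, 0, 0.003, 0], [0, 0, 0, 0], [0, 0, 0, 0]],
  ],
)

```text
time_s: 23.22
tcp_pos: [0.5295, -0.2027, 0.1295]
ee_rot: [[1.0, 0.022, 0.0], [0.022, -1.0, -0.0], [0.0, 0.0, -1.0]]
wrist_force: [0.1, -0.6, -1.8]
gripper_width: 0.344
gripper_force: 30.6
```

Emit:
jog_arm(
  rows=[
    [[0, 0, 0.001, 0], [0, 0, 0, 0]],
  ],
)

```text
time_s: 23.48
tcp_pos: [0.5297, -0.2028, 0.1291]
ee_rot: [[1.0, 0.022, 0.001], [0.022, -1.0, -0.0], [0.001, 0.0, -1.0]]
wrist_force: [0.6, 0.4, -0.0]
gripper_width: 0.339
gripper_force: 30.6
```

Emit:
jog_arm(
  rows=[
    [[0, 0, 0.001, 0], [0, 0, 0, 0]],
  ],
)

```text
time_s: 23.72
tcp_pos: [0.5301, -0.2028, 0.1285]
ee_rot: [[1.0, 0.023, 0.002], [0.023, -1.0, -0.001], [0.002, 0.001, -1.0]]
wrist_force: [0.9, 0.9, 4.3]
gripper_width: 0.341
gripper_force: 30.5
```

Emit:
jog_arm(
  rows=[
    [[0, 0, 0.001, 0], [0, 0, 0.001, 0], [0, 0, 0, 0]],
  ],
)

```text
time_s: 24.1
tcp_pos: [0.5314, -0.2028, 0.1271]
ee_rot: [[1.0, 0.023, 0.006], [0.023, -1.0, -0.001], [0.006, 0.001, -1.0]]
wrist_force: [1.8, 1.3, 6.5]
gripper_width: 0.346
gripper_force: 30.3
```

Emit:
jog_arm(
  rows=[
    [[0, 0, 0.001, 0], [0, 0, 0, 0]],
  ],
)

```text
time_s: 24.35
tcp_pos: [0.532, -0.2028, 0.1264]
ee_rot: [[1.0, 0.024, 0.007], [0.024, -1.0, -0.001], [0.007, 0.001, -1.0]]
wrist_force: [3.0, 2.2, 7.0]
gripper_width: 0.34
gripper_force: 30.2
```

Emit:
jog_arm(
  rows=[
    [[0, 0, -0.003, 0], [0, 0, 0, 0], [0, 0, 0, 0]],
  ],
)

```text
time_s: 24.72
tcp_pos: [0.5283, -0.2027, 0.1266]
ee_rot: [[1.0, 0.022, -0.003], [0.022, -1.0, 0.0], [-0.003, -0.001, -1.0]]
wrist_force: [-0.6, -0.3, -2.1]
gripper_width: 0.337
gripper_force: 30.3
```

Emit:
jog_arm(
  rows=[
    [[0, 0, 0.001, 0], [0, 0, 0, 0]],
  ],
)

```text
time_s: 24.98
tcp_pos: [0.5287, -0.2027, 0.1263]
ee_rot: [[1.0, 0.022, -0.002], [0.022, -1.0, 0.0], [-0.002, -0.0, -1.0]]
wrist_force: [-0.8, 0.5, -0.5]
gripper_width: 0.342
gripper_force: 30.2
```

Emit:
jog_arm(
  rows=[
    [[0, 0, -0.001, 0], [-0.002, 0, 0, 0], [-0.002, 0, 0, 0], [-0.001, 0, 0, 0], [0, 0, 0, 0]],
  ],
)

```text
time_s: 25.6
tcp_pos: [0.5242, -0.2029, 0.1276]
ee_rot: [[1.0, 0.022, 0.0], [0.022, -1.0, -0.0], [0.0, 0.0, -1.0]]
wrist_force: [0.2, -0.1, -2.6]
gripper_width: 0.344
gripper_force: 30.3
```

Emit:
jog_arm(
  rows=[
    [[-0.0015, 0, 0, 0], [-0.0015, 0, 0, 0], [0, 0, 0, 0]],
  ],
)

```text
time_s: 25.98
tcp_pos: [0.5211, -0.2029, 0.1276]
ee_rot: [[1.0, 0.022, -0.0], [0.022, -1.0, 0.0], [-0.0, -0.0, -1.0]]
wrist_force: [0.1, -0.5, -2.6]
gripper_width: 0.342
gripper_force: 30.3
```

Emit:
jog_arm(
  rows=[
    [[-0.0015, 0, 0, 0], [-0.0015, 0, 0, 0], [0, 0, 0, 0]],
  ],
)

```text
time_s: 26.35
tcp_pos: [0.5181, -0.203, 0.1275]
ee_rot: [[1.0, 0.022, -0.0], [0.022, -1.0, 0.0], [-0.0, -0.0, -1.0]]
wrist_force: [0.5, 0.1, -3.4]
gripper_width: 0.341
gripper_force: 30.3
```

Run:
```python
from h import *
im=capture("top")[:,:,::-1];im2=capture("scene")[:,:,::-1]
a=cv2.resize(im[205:280,300:370],(400,428),interpolation=2);b=cv2.resize(im2[165:240,290:365],(400,400),interpolation=2)
c=np.zeros((428,800,3),np.uint8);c[:,:400]=a;c[:400,400:]=b;cv2.imwrite("pics/s6.png",c)
```

```text
(no output)
```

View pics/s6.png

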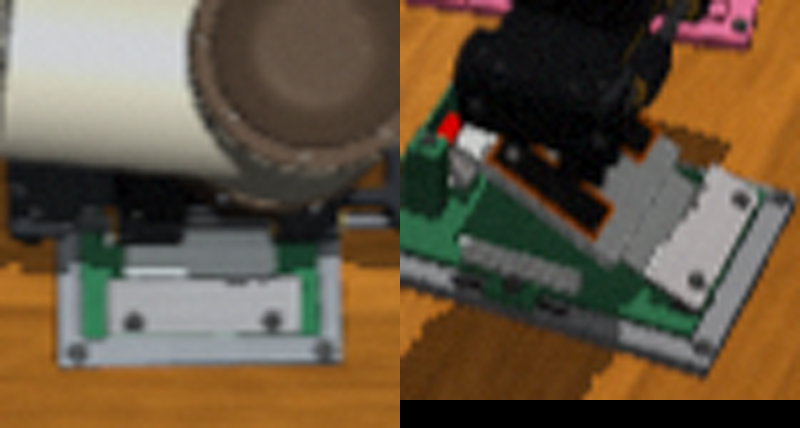

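The tongue is entering at the lip's edge and is centred, at top crop (200,265) and scene crop (665,265). I'll keep feeling forward.

Emit:
jog_arm(
  rows=[
    [[-0.0015, 0, 0, 0], [-0.0015, 0, 0, 0], [0, 0, 0, 0]],
  ],
)

```text
time_s: 26.82
tcp_pos: [0.5151, -0.203, 0.1275]
ee_rot: [[1.0, 0.022, -0.0], [0.022, -1.0, 0.0], [-0.0, -0.0, -1.0]]
wrist_force: [-0.5, 0.1, -2.4]
gripper_width: 0.34
gripper_force: 30.3
```

Emit:
jog_arm(
  rows=[
    [[-0.001, 0, 0, 0], [-0.001, 0, 0, 0], [0, 0, 0, 0]],
  ],
)

```text
time_s: 27.2
tcp_pos: [0.5132, -0.2031, 0.1275]
ee_rot: [[1.0, 0.022, -0.0], [0.022, -1.0, 0.0], [-0.0, -0.0, -1.0]]
wrist_force: [-0.3, 0.2, -3.2]
gripper_width: 0.344
gripper_force: 30.3
```

Emit:
jog_arm(
  rows=[
    [[-0.001, 0, 0, 0], [-0.001, 0, 0, 0], [0, 0, 0, 0]],
  ],
)

```text
time_s: 27.58
tcp_pos: [0.5113, -0.2031, 0.1276]
ee_rot: [[1.0, 0.022, 0.0], [0.022, -1.0, -0.0], [0.0, 0.0, -1.0]]
wrist_force: [0.2, -0.4, -2.5]
gripper_width: 0.34
gripper_force: 30.3
```

Emit:
jog_arm(
  rows=[
    [[-0.001, 0, 0, 0], [-0.001, 0, 0, 0], [0, 0, 0, 0]],
  ],
)

```text
time_s: 27.95
tcp_pos: [0.5105, -0.2031, 0.128]
ee_rot: [[1.0, 0.023, 0.003], [0.023, -1.0, -0.0], [0.003, 0.0, -1.0]]
wrist_force: [3.1, 1.1, -2.5]
gripper_width: 0.339
gripper_force: 30.3
```

Emit:
jog_arm(
  rows=[
    [[0.001, 0, 0, 0], [0, 0, 0.0012, 0], [0, 0, 0, 0]],
  ],
)

```text
time_s: 28.32
tcp_pos: [0.5109, -0.2033, 0.1268]
ee_rot: [[1.0, 0.023, 0.001], [0.023, -1.0, -0.0], [0.001, 0.001, -1.0]]
wrist_force: [3.3, 0.4, -0.9]
gripper_width: 0.343
gripper_force: 30.3
```

Emit:
jog_arm(
  rows=[
    [[-0.001, 0, 0, 0], [-0.0005, 0, 0, 0], [0, 0, 0, 0]],
  ],
)

```text
time_s: 28.7
tcp_pos: [0.5103, -0.2033, 0.1271]
ee_rot: [[1.0, 0.023, 0.004], [0.023, -1.0, -0.001], [0.004, 0.001, -1.0]]
wrist_force: [5.4, 0.7, -0.3]
gripper_width: 0.344
gripper_force: 30.3
```

Emit:
jog_arm(
  rows=[
    [[-0.001, 0, 0, 0], [0, 0, 0, 0]],
  ],
)

```text
time_s: 28.95
tcp_pos: [0.51, -0.2033, 0.1273]
ee_rot: [[1.0, 0.023, 0.006], [0.023, -1.0, -0.001], [0.006, 0.001, -1.0]]
wrist_force: [5.8, 1.2, -1.3]
gripper_width: 0.344
gripper_force: 30.3
```

The tongue is at the wall: a firm stop at TCP x≈.510. Now a guided swing down about the toe, keeping a light forward bias.

Emit:
jog_arm(
  rows=[
    [[0.0011, 0, 0.0009, 0], [0.0011, 0, 0.0009, 0], [0.0011, 0, 0.0009, 0], [0.0011, 0, 0.0009, 0], [0, 0, 0, 0]],
  ],
)

```text
time_s: 29.58
tcp_pos: [0.5131, -0.2033, 0.1242]
ee_rot: [[1.0, 0.023, 0.002], [0.023, -1.0, -0.001], [0.002, 0.001, -1.0]]
wrist_force: [4.1, 1.7, 6.6]
gripper_width: 0.343
gripper_force: 30.1
```

Emit:
jog_arm(
  rows=[
    [[0.001, 0, 0.0008, 0], [0.001, 0, 0.0008, 0], [0.001, 0, 0.0008, 0], [0.001, 0, 0.0009, 0], [0, 0, 0, 0]],
  ],
)

```text
time_s: 30.2
tcp_pos: [0.5165, -0.2032, 0.1205]
ee_rot: [[1.0, 0.023, 0.001], [0.023, -1.0, -0.001], [0.001, 0.001, -1.0]]
wrist_force: [1.6, 0.6, 5.3]
gripper_width: 0.342
gripper_force: 30.0
```

Emit:
jog_arm(
  rows=[
    [[0.0007, 0, 0.0009, 0], [0.0008, 0, 0.0009, 0], [0.0009, 0, 0.0009, 0], [0.0009, 0, 0.0009, 0], [0, 0, 0, 0]],
  ],
)

```text
time_s: 30.82
tcp_pos: [0.5197, -0.2031, 0.1164]
ee_rot: [[1.0, 0.023, 0.0], [0.023, -1.0, -0.0], [0.0, 0.0, -1.0]]
wrist_force: [2.7, 0.8, 5.8]
gripper_width: 0.344
gripper_force: 30.0
```

Emit:
jog_arm(
  rows=[
    [[0.0008, 0, 0.001, 0], [0.0008, 0, 0.001, 0], [0.0008, 0, 0.001, 0], [0.0008, 0, 0.001, 0], [0, 0, 0, 0]],
  ],
)

```text
time_s: 31.45
tcp_pos: [0.5228, -0.2029, 0.1117]
ee_rot: [[1.0, 0.022, 0.0], [0.022, -1.0, -0.0], [0.0, 0.0, -1.0]]
wrist_force: [3.9, -0.4, 3.9]
gripper_width: 0.338
gripper_force: 30.0
```

Run:
```python
from h import *
im2=capture("scene")[:,:,::-1];cv2.imwrite("pics/raw7.png",im2)
cv2.imwrite("pics/s7.png",cv2.resize(im2[172:237,280:365],None,fx=9,fy=9,interpolation=2))
s=sense();print(s['tcp_pos'],s['wrist_force'],s['moment'])
```

```text
[ 0.52277417 -0.20293504  0.11177068] [ 3.79885266 -0.45214259  3.6825264 ] [-0.06186534 -0.72964102  0.00327773]
```

View pics/s7.png

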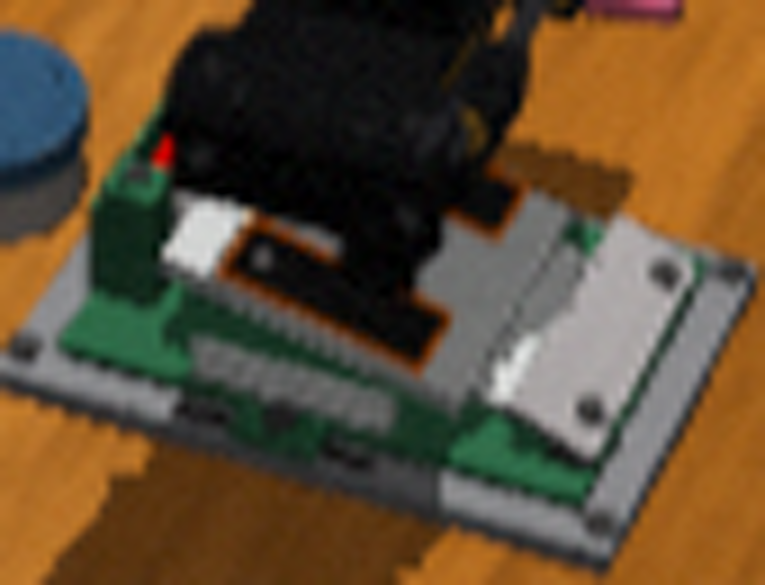

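The tongue is well under the lip (crop (510,370)), and the back edge at (165,260) is just in front of the tower, above the guides. I'll compute the tilt from the nest edge (225,272)–(420,372).

Run:
```python
from h import *
s=sense();R=s['ee_rot'];t=s['tcp_pos'];m=camera_model("scene");f=210/np.tan(np.radians(m['fovy']/2))
def hit(c,yy):
    u,v=(c[0]+.5)/9-.5+280,(c[1]+.5)/9-.5+172
    d=m['rotation']@np.array([(u-m['cx'])/f,(v-m['cy'])/f,1]);n=-R[:,1];k=(yy-(m['eye']-t)@n)/(d@n)
    p=R.T@(m['eye']+k*d-t);return np.array([p[0],-p[2]])*1e3
a,b,B=hit((225,272),.04),hit((420,372),.04),hit((163,262),.045)
print(a,b,np.degrees(np.arctan2(*(a-b)[::-1])),np.hypot(*(a-b)),"back",B, "F",hit((455,407),.045),"cheek top front", hit((172,205),.034))
```

```text
[ 38.4740645  -64.33087337] [-20.6367095  -79.90454046] 14.76006041687499 61.12792086822005 back [ 55.19818056 -62.67636824] F [-33.15256334 -84.17534251] cheek top front [ 57.41739211 -51.07845108]
```

Emit:
jog_arm(
  rows=[
    [[0.0007, 0, 0.001, 0], [0.0007, 0, 0.001, 0], [0.0008, 0, 0.001, 0], [0, 0, 0, 0]],
  ],
)

```text
time_s: 32.0
tcp_pos: [0.5247, -0.2029, 0.1086]
ee_rot: [[1.0, 0.022, -0.001], [0.022, -1.0, 0.0], [-0.001, -0.0, -1.0]]
wrist_force: [2.6, -0.1, 3.0]
gripper_width: 0.338
gripper_force: 30.0
```

Emit:
jog_arm(
  rows=[
    [[0.0007, 0, 0.001, 0], [0.0008, 0, 0.001, 0], [0, 0, 0, 0]],
  ],
)

```text
time_s: 32.38
tcp_pos: [0.5259, -0.2028, 0.1065]
ee_rot: [[1.0, 0.022, -0.001], [0.022, -1.0, 0.0], [-0.001, -0.0, -1.0]]
wrist_force: [2.3, 0.3, 3.5]
gripper_width: 0.345
gripper_force: 30.0
```

Emit:
jog_arm(
  rows=[
    [[0, 0, 0, 0], [0, 0, 0, 0], [0, 0, 0, 0], [0, 0, 0, 0], [0, 0, 0, 0]],
  ],
  claw=0.6,
)

```text
time_s: 33.0
tcp_pos: [0.5263, -0.2028, 0.1068]
ee_rot: [[1.0, 0.022, -0.0], [0.022, -1.0, 0.0], [-0.0, -0.0, -1.0]]
wrist_force: [-0.4, 0.4, 0.5]
gripper_width: 0.596
gripper_force: 0.0
```

Emit:
jog_arm(
  rows=[
    [[0, 0, -0.01, 0], [0, 0, -0.02, 0], [0, 0, -0.02, 0], [0, 0, 0, 0]],
  ],
)

```text
time_s: 33.5
tcp_pos: [0.5275, -0.2029, 0.159]
ee_rot: [[1.0, 0.022, 0.005], [0.022, -1.0, -0.001], [0.005, 0.001, -1.0]]
wrist_force: [-0.5, -0.3, -0.6]
gripper_width: 0.603
gripper_force: 0.0
```

Emit:
jog_arm(
  rows=[
    [[0.013, 0, 0, 0], [0.013, 0, 0, 0], [0.014, 0, 0, 0], [0, 0, 0, 0], [0, 0, 0, 0], [0, 0, 0, 0], [0, 0, 0, 0], [0, 0, 0, 0]],
  ],
  claw=0,
)

```text
time_s: 34.5
tcp_pos: [0.5662, -0.2019, 0.1571]
ee_rot: [[1.0, 0.022, 0.0], [0.022, -1.0, -0.0], [0.0, 0.0, -1.0]]
wrist_force: [0.3, 0.4, -0.3]
gripper_width: 0.005
gripper_force: 0.0
```

Run:
```python
from h import *
a=capture("scene")[:,:,::-1];cv2.imwrite("pics/raw8.png",a)
# tilt from orange nest outer edge: lowest-left orange pixels
h=cv2.cvtColor(a,40)
m=((h[...,0]>6)&(h[...,0]<16)&(h[...,1]>150)&(h[...,2]>60)).astype(np.uint8)
s=sense();print(s['tcp_pos'],s['wrist_force'],s['gripper_width'])
b=cv2.imread("pics/scene0.png")
for n,c in(("tin",(278,187)),("key",(299,264)),("counter",(177,313))):
    x,y=c;print(n,np.abs(a[y-12:y+12,x-14:x+14].astype(int)-b[y-12:y+12,x-14:x+14]).mean().round(1))
```

```text
[ 0.56626254 -0.20191794  0.1569938 ] [0.41818144 0.26855123 0.35125423] 0.006864502098657874
tin 5.9
key 14.2
counter 8.4
```

Emit:
jog_arm(
  rows=[
    [[0, 0, 0.02, 0], [0, 0, 0.015, 0], [0, 0, 0.008, 0], [0, 0, 0.003, 0], [0, 0, 0, 0], [0, 0, 0, 0]],
  ],
)

```text
time_s: 35.3
tcp_pos: [0.5667, -0.202, 0.1114]
ee_rot: [[1.0, 0.022, 0.001], [0.022, -1.0, -0.0], [0.001, 0.0, -1.0]]
wrist_force: [0.6, -0.3, -0.0]
gripper_width: 0.005
gripper_force: 0.0
```

Emit:
jog_arm(
  rows=[
    [[0, 0, 0.001, 0], [0, 0, 0.001, 0], [0, 0, 0.001, 0], [0, 0, 0, 0]],
  ],
)

```text
time_s: 35.8
tcp_pos: [0.5665, -0.2019, 0.1082]
ee_rot: [[1.0, 0.022, 0.0], [0.022, -1.0, -0.0], [0.0, 0.0, -1.0]]
wrist_force: [-0.8, 0.6, 2.0]
gripper_width: 0.007
gripper_force: 1.0
```

Emit:
jog_arm(
  rows=[
    [[0, 0, 0.001, 0], [0, 0, 0.001, 0], [0, 0, 0.001, 0], [0, 0, 0, 0]],
  ],
)

```text
time_s: 36.3
tcp_pos: [0.5668, -0.202, 0.1051]
ee_rot: [[1.0, 0.022, 0.001], [0.022, -1.0, -0.0], [0.001, 0.0, -1.0]]
wrist_force: [-0.1, 0.7, 4.6]
gripper_width: 0.004
gripper_force: 2.0
```

Contact at about 0.108, and the plate is going down with 5 N. I'll continue.

Emit:
jog_arm(
  rows=[
    [[0, 0, 0.001, 0], [0, 0, 0.001, 0], [0, 0, 0.001, 0], [0, 0, 0, 0]],
  ],
)

```text
time_s: 36.8
tcp_pos: [0.5656, -0.2017, 0.101]
ee_rot: [[1.0, 0.022, -0.002], [0.022, -1.0, 0.001], [-0.002, -0.001, -1.0]]
wrist_force: [-0.3, -1.2, -0.4]
gripper_width: 0.005
gripper_force: 0.0
```

Emit:
jog_arm(
  rows=[
    [[0, 0, 0.001, 0], [0, 0, 0.001, 0], [0, 0, 0.001, 0], [0, 0, 0, 0]],
  ],
)

```text
time_s: 37.3
tcp_pos: [0.5663, -0.2019, 0.0986]
ee_rot: [[1.0, 0.022, -0.0], [0.022, -1.0, 0.0], [-0.0, -0.0, -1.0]]
wrist_force: [0.2, 0.3, 0.3]
gripper_width: 0.009
gripper_force: 0.0
```

Emit:
jog_arm(
  rows=[
    [[0, 0, 0.001, 0], [0, 0, 0.001, 0], [0, 0, 0, 0]],
  ],
)

```text
time_s: 37.67
tcp_pos: [0.5666, -0.2019, 0.0969]
ee_rot: [[1.0, 0.022, 0.0], [0.022, -1.0, -0.0], [0.0, 0.0, -1.0]]
wrist_force: [-0.0, 0.2, 0.1]
gripper_width: 0.009
gripper_force: 0.1
```

Force dropped to zero around z=.101, which looks like the snap. I'll press on to the seated height to confirm.

Emit:
jog_arm(
  rows=[
    [[0, 0, 0.001, 0], [0, 0, 0.001, 0], [0, 0, 0.001, 0], [0, 0, 0, 0]],
  ],
)

```text
time_s: 38.17
tcp_pos: [0.5662, -0.2019, 0.0942]
ee_rot: [[1.0, 0.022, -0.0], [0.022, -1.0, -0.0], [-0.0, 0.0, -1.0]]
wrist_force: [-1.2, 0.5, 3.8]
gripper_width: 0.004
gripper_force: 1.9
```

Emit:
jog_arm(
  rows=[
    [[0, 0, 0.001, 0], [0, 0, 0.001, 0], [0, 0, 0, 0]],
  ],
)

```text
time_s: 38.55
tcp_pos: [0.5662, -0.2019, 0.0941]
ee_rot: [[1.0, 0.023, -0.0], [0.023, -1.0, -0.0], [-0.0, 0.0, -1.0]]
wrist_force: [-4.8, 3.1, 14.5]
gripper_width: 0.008
gripper_force: 7.0
```

Emit:
jog_arm(
  rows=[
    [[0, 0, -0.01, 0], [0, 0, -0.03, 0], [0, 0, -0.05, 0], [0, 0, -0.05, 0], [0.04, 0, -0.03, 0], [0.04, 0, 0, 0], [0.03, 0, 0, 0], [0, 0, 0, 0], [0, 0, 0, 0]],
  ],
)

```text
time_s: 39.67
tcp_pos: [0.6758, -0.1995, 0.2611]
ee_rot: [[1.0, 0.022, -0.002], [0.022, -1.0, 0.0], [-0.001, -0.0, -1.0]]
wrist_force: [0.3, 0.2, -0.3]
gripper_width: 0.004
gripper_force: 0.0
```

Run:
```python
from h import *
for n in("scene","top"):
    for src,im in(("start",cv2.imread(f"pics/{n}0.png")),("now",capture(n)[:,:,::-1])):
        cv2.imwrite(f"pics/{n}_{src}.png",im);b,g,r=[im[...,i].astype(int) for i in range(3)]
        for nm,m,lim in(("red",(r>120)&(g<70)&(b<70),{"scene":(285,175,315,200),"top":(320,198,350,215)}),("tag",(b>150)&(r<90),{"scene":(280,245,320,285),"top":(240,230,275,255)}),("tin",(b>90)&(r<80)&(g<130),{"scene":(258,170,296,190),"top":(320,165,360,198)}),("black nests",(r<50)&(g<45)&(b<45),{"scene":(285,185,350,230),"top":(305,210,362,262)})):
            x0,y0,x1,y1=lim[n];q=np.argwhere(m[y0:y1,x0:x1])
            print(n,src,nm,len(q),(q.mean(0)[::-1]+[x0,y0]).round(1) if len(q) else None)
s=sense();print(s['tcp_pos'],s['time_s'])
```

```text
scene start red 17 [299.1 188.2]
scene start tag 136 [298.9 262.5]
scene start tin 275 [276.9 182.3]
scene start black nests 186 [300.6 202.4]
scene now red 21 [300.6 188.6]
scene now tag 138 [298.2 263.5]
scene now tin 0 None
scene now black nests 389 [312.8 200.8]
top start red 33 [334.4 207.5]
top start tag 158 [258.4 242.9]
top start tin 428 [339.3 183.5]
top start black nests 41 [331.2 219.6]
top now red 33 [334.4 207.5]
top now tag 0 None
top now tin 0 None
top now black nests 376 [333.7 231.1]
[ 0.67558841 -0.19959438  0.26197233] 39.775
```

```bash
python3 -c "
from station import *
print(finish_job())"
```

```text
the job is handed in; nothing more can be done
None
```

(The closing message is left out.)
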